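# Fit three bell caps over the bases of their size

### The job

The bike bells have been cleaned: take the three steel bell caps off the turntable one by one and set each, mouth down, over the hub of the black bell base of its own size on the cork mat, centred and level on the hub's seat, ready for its screw. Leave the bases standing where they are, and leave the pump, the mug, the reflector clip and the tyre lever lying as they are on the turntable.

Things in the scene. Friction and masses are not known exactly. Their poses are not given: they have to be found in the camera images.
- cap_small: Smallest of three steel bell caps: hollow dome, mouth down, 40 mm across, 22 mm high, about 40 g, wall 2 mm, crown 2.5 mm; grip it across the upright skirt, its lowest 10 mm. Starts on a lazy-susan disc (320 mm across, top 28 mm above the bench) that turns about its middle if pushed. Origin: centre of the rim plane (underside); z up.
- cap_medium: Middle-sized of three steel bell caps: hollow dome, mouth down, 52 mm across, 27 mm high, about 65 g, wall 2 mm, crown 2.5 mm; grip it across the upright skirt, its lowest 12 mm. Starts on a lazy-susan disc (320 mm across, top 28 mm above the bench) that turns about its middle if pushed. Origin: centre of the rim plane (underside); z up.
- cap_large: Largest of three steel bell caps: hollow dome, mouth down, 64 mm across, 32 mm high, about 100 g, wall 2 mm, crown 2.5 mm; grip it across the upright skirt, its lowest 14 mm. Starts on a lazy-susan disc (320 mm across, top 28 mm above the bench) that turns about its middle if pushed. Origin: centre of the rim plane (underside); z up.
- base_small: Smallest of three loose black bell bases on a 3 mm cork mat: foot 10 mm high, disc 4 mm thick and 40 mm across like its cap, grey central hub 15 mm across, its flat top (seat) 36 mm above the origin. A seated cap's crown rests on it, rim 2.5 mm clear of the disc, cap origin 16.5 mm above this one. Striker sticks out 12 mm at disc height, +x. Origin: centre of underside; z up.
- base_medium: Middle-sized of three loose black bell bases on a 3 mm cork mat: foot 10 mm high, disc 4 mm thick and 52 mm across like its cap, grey central hub 17 mm across, its flat top (seat) 41 mm above the origin. A seated cap's crown rests on it, rim 2.5 mm clear of the disc, cap origin 16.5 mm above this one. Striker sticks out 12 mm at disc height, +x. Origin: centre of underside; z up.
- base_large: Largest of three loose black bell bases on a 3 mm cork mat: foot 10 mm high, disc 4 mm thick and 64 mm across like its cap, grey central hub 20 mm across, its flat top (seat) 46 mm above the origin. A seated cap's crown rests on it, rim 2.5 mm clear of the disc, cap origin 16.5 mm above this one. Striker sticks out 12 mm at disc height, +x. Origin: centre of underside; z up.
- pump: Bystander: aluminium mini bike pump with black head and handle, 175 mm long, 27 mm across, up to 35 mm high at the head's lever, lying on the turntable. Origin: under its middle; x along its length.
- mug: Bystander: grey ceramic mug of empty steel key rings, 72 mm across and 78 mm high, standing on the turntable; handle reaches 62 mm from the axis at +y. Origin: centre of its underside.
- reflector_clip: Bystander: green plastic spoke reflector with clip jaws on top, 60 x 26 x 17 mm, lying on the turntable. Origin: centre of its underside; x along its length.
- tyre_lever: Bystander: yellow plastic tyre lever, 102 x 18 x 8 mm, lying on the turntable. Origin: under its middle; x along its length.
Mind the look-alikes: they are no part of the job. Leave any blue or purple look-alike of the cap_medium alone.

How it is judged (in metres and radians):
At the end, for the whole second after the job is handed in: Each of the three caps sits on the base of its own size: centred within 8 mm, rim 13.5 to 19.5 mm above the underside of the base's foot (16.5 mm when seated), cap and base upright within 0.08 rad (4.6 degrees), everything released and at rest (horizontal distance between cap_small and base_small below 0.008 m and z of cap_small in the frame of base_small between 0.0135 and 0.0195 m and angle between each of cap_small, base_small, cap_medium, base_medium, cap_large, base_large's own z axis and vertical below 0.08 rad and linear speed of each of cap_small, base_small, cap_medium, base_medium, cap_large, base_large below 0.02 m/s and horizontal distance between cap_medium and base_medium below 0.008 m and z of cap_medium in the frame of base_medium between 0.0135 and 0.0195 m and horizontal distance between cap_large and base_large below 0.008 m and z of cap_large in the frame of base_large between 0.0135 and 0.0195 m); the robot touches nothing.
It fails at once if a bystander on the turntable (pump, mug, reflector clip, tyre lever) is moved more than 30 mm (distance of any of pump, mug, reflector_clip, tyre_lever from where it was at the start of the episode above 0.03 m).
It fails at once if a bell base is pushed or carried more than 30 mm from where it stood (distance of any of base_small, base_medium, base_large from where it was at the start of the episode above 0.03 m).
It also fails if it takes over 88 s, if anything falls off the work surface, if the arm or the gripper's body presses on something with over 40 N, if the wrist force passes 120 N, or if a joint passes its speed limit or range.

### The arm

A 6-joint arm with a two-finger parallel gripper is mounted at the origin on the work surface. World frame = base frame: x ahead of the robot, y to its left, z up, the work surface at z = 0. Lengths are in m, angles in degrees, forces in N, time in s.
With the tool pointing down it reaches from about 0.375 to 0.75 m from the base axis. Payload 9 kg.
Tool frame: the origin (TCP) lies on the front face of the gripper's body, between the roots of the fingers; the fingertips stand 73 mm ahead of it and the grasp point (between the pads) lies 54 mm ahead of it; z points along the fingers, y is the direction in which the jaws open and shut (so a half turn about z gives the same grasp; the last joint's range is limited). The gripper opens to 85 mm and grips with 20 to 120 N. Pads are 22 mm wide; open, the fingers measure 114 mm over their backs; the gripper's body (76 mm by 85 mm) begins 54 mm behind the grasp point. The pads swing forward as they close: fully open they stand 13 mm farther back than shut.
Start: joints at [-12.473, 5.964, 5.575, 89.605, 0, 77.527], TCP at [0.6, 0, 0.304] pointing down, gripper open.
Joint ranges: [-171.21, 171.21], [-48.23, 106.86], [-62.78, 66.21], [-105.2, 120.99], [-86.42, 89.51], [-180, 180]. Speed limits (degrees/s): [127.2, 127.2, 147.25, 180, 180, 180].

### API

Orientations are given as a 3x3 rotation matrix whose columns are the frame's x, y, z axes.
In Python, from workcell import r, vision gives the robot as it stands.
- The arm moves only by the tool step_arm, never from a script. Its argument "moves" is a list of rows, each an object with "offset": the shift along the tool's x, y, z in cm, a list of three; "rot": the turn, a rotation vector about the tool's x, y, z in degrees, a list of three; "gripper": the closure in counts, from 0 (fully open) to 255 (shut). A call has 1 to 10 rows; each row shifts and turns the commanded pose from where the row before left it, along the tool's axes as they then stand; what a row does not reach is not made up. A row lasts 1/8 s, in which the tool goes at most 62.5 mm and 10.7 degrees, less where a joint would pass 70% of its speed; a pose out of reach is approached as far as the arm can. A call is refused whole if a number of a shift passes 6.25 or a number of a turn 10.7, either way. A call with a gripper value outside its range is refused whole. The fingers move at their own pace and stop on an object; the grip force is fixed at half the most. Time passes only in rows, so rows that do not move let the fingers close. It gives the time, the measured TCP pose, the force and the opening at its end, in the units of the state.
- r.sense(): the state, without advancing time (a new reading comes with each control period).
- vision.grab_frame(name): name is "scene" or "side" or "wrist"; returns the picture (420x560x3 uint8, blue, green, red); there is no depth.
- vision.camera_params(name): a dict with "camera_matrix" (3x3 intrinsics, pixels), "extrinsics" (4x4, takes a point from camera to world coordinates). Camera axes: x right, y up, looking along -z (the intrinsics and any distortion apply to the point x, -y, -z); pixel columns grow to the right and rows downward; lengths in m; the calibration is good to about 2 mm. A picture is of the moment at which its call begins: read the wrist's pose just before it. camera_params takes no time and is no camera call; for the wrist camera it gives the pose at the moment of the call.
- r.hand_in(): hands the job in, once; it reports no verdict.
Trained networks look in the newest picture that a camera, given by its name, has taken for a name from the list of things; names that differ only in an ending like _2 or _b are one class to them, and where a whole thing is asked for, a point or a joint stands for the part that bears it (a point fixed in the world has none). Each returns a list of dicts, best first, with "score" (0 to 1); they miss things now and then, are a little off and sometimes report something else, mostly with a low value. They report only what shows in the picture. A call takes as long as a camera call. They do not tell look-alikes from the thing itself.
- vision.search_frame(query, camera): "location" ([x, y, z] in m, in world coordinates, good to about 4 mm: the middle of the surface that is visible of it).
- vision.outline_of(query, camera): "pixels" (420x560 bool, what is visible of it).
- vision.tip_of(query, camera): "location" ([x, y, z] in m, in world coordinates, good to about 4 mm: a listed point, or the origin of a listed thing).
The state is a dict: "time": time; "q": joint angles; "joint_velocities": joint speeds; "tau": joint torques, N m; "tcp_pos": TCP position; "tcp_rot": TCP orientation; "wrist_force": force on the tool from outside, world axes, zero at the start; "wrist_torque": the same for the moment, N m; "grip_width": finger opening in m.
Only numpy, scipy, OpenCV 4.12 (cv2) and the standard library are available. Lean on these libraries where they do the work, as an engineer would, in place of code of your own. Each camera call takes 0.05 s, during which the arm holds its last target. There are 200 camera calls.

## Working session

There is one attempt and no reset: what is moved stays moved. The work goes in short steps, Python scripts to look and compute and a tool call to move; the robot and the scene stay as the last step left them, time stands still between calls to the robot, and variables do not carry over. Pictures are saved under pics/ and viewed, about 12 in all and at most 16, crops included, and the job is handed in when it is done.

Besides the shell and the picture viewer there is one more tool, called after "Emit:" as name(argument=value, ...), one argument or row to a line, values as JSON. step_arm: Moves the arm, as the interface text tells. Its arguments: {"type":"object","properties":{"moves":{"type":"array","items":{"type":"object","properties":{"offset":{"type":"array","items":{"type":"number"}},"rot":{"type":"array","items":{"type":"number"}},"gripper":{"type":"number"}}}}},"required":["moves"]}

```bash
ls; mkdir -p pics
python3 - <<'E'
from workcell import r, vision
import cv2
s=r.sense();print(s['time'],s['tcp_pos'],s['tcp_rot'],s['grip_width'])
for c in ("scene","side"):
    im=vision.grab_frame(c);cv2.imwrite(f"pics/{c}0.png",im)
    p=vision.camera_params(c);print(c,p)
    for n in ["cap_small","cap_medium","cap_large","base_small","base_medium","base_large","pump","mug","reflector_clip","tyre_lever"]:
        print(n,[(round(d['score'],2),[round(float(x),3) for x in d['location']]) for d in vision.tip_of(n,c)])
E
```

```text
pics
0.0 [5.99755354e-01 6.00797800e-05 3.03086684e-01] [[-9.46096174e-06  9.99999063e-01 -1.36878296e-03]
 [ 9.99999960e-01  9.84960825e-06  2.83929352e-04]
 [ 2.83942568e-04 -1.36878022e-03 -9.99999023e-01]] 0.08530525798868027
scene {'camera_matrix': array([[512.56675699,   0.        , 283.42519614],
       [  0.        , 512.56675699, 207.32913409],
       [  0.        ,   0.        ,   1.        ]]), 'extrinsics': array([[-0.88268067, -0.34698007,  0.31698526,  0.97832947],
       [ 0.46990255, -0.63988666,  0.60805975,  0.69798951],
       [-0.00814998,  0.68567477,  0.72786241,  0.89047697],
       [ 0.        ,  0.        ,  0.        ,  1.        ]])}
cap_small [(0.76, [0.567, -0.318, 0.031])]
cap_medium [(0.91, [0.825, -0.046, 0.001]), (0.88, [0.796, -0.223, -0.002]), (0.84, [0.777, -0.13, -0.002]), (0.67, [0.759, 0.021, -0.005]), (0.62, [0.581, -0.145, 0.027])]
cap_large [(0.82, [0.567, -0.233, 0.025])]
base_small [(0.75, [0.607, 0.191, 0.001]), (0.48, [0.504, 0.298, 0.003]), (0.27, [0.46, -0.225, 0.027])]
base_medium [(0.95, [0.477, 0.14, 0.005])]
base_large [(0.4, [0.661
[... 530 characters left out ...]
, -0.54627924, -0.50854925],
       [ 0.01917336,  0.77103108,  0.6365088 ,  0.64551048],
       [ 0.        ,  0.        ,  0.        ,  1.        ]])}
cap_small [(0.96, [0.566, -0.319, 0.03])]
cap_medium [(0.73, [0.822, -0.05, 0.0]), (0.63, [0.795, -0.228, 0.002]), (0.62, [0.581, -0.14, 0.027]), (0.6, [0.758, 0.015, -0.002]), (0.56, [0.775, -0.13, 0.003])]
cap_large []
base_small [(0.52, [0.609, 0.196, 0.002])]
base_medium [(0.82, [0.476, 0.137, 0.003])]
base_large [(0.62, [0.507, 0.298, 0.001])]
pump [(0.88, [0.668, -0.238, 0.024])]
mug [(0.7, [0.607, 0.197, -0.001]), (0.61, [0.455, -0.227, 0.028])]
reflector_clip [(0.63, [0.479, -0.117, 0.025])]
tyre_lever [(0.57, [0.46, -0.328, 0.031])]
```

View pics/scene0.png

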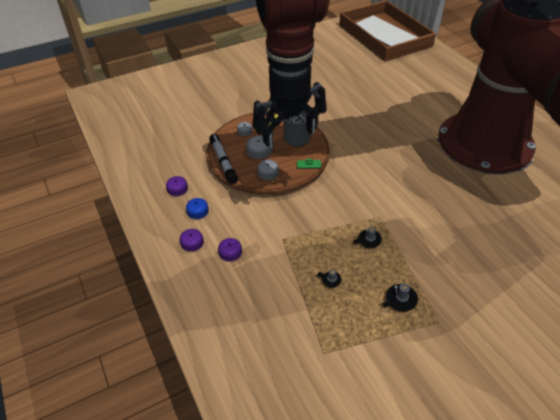

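View pics/side0.png

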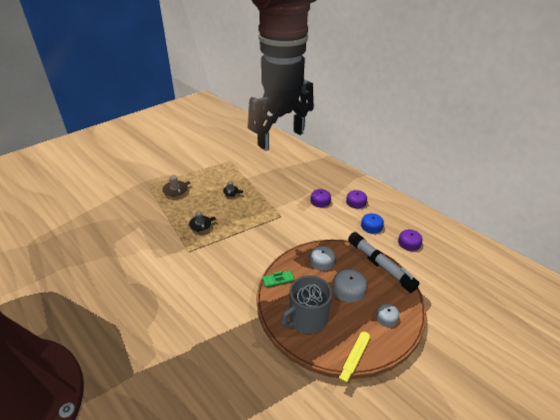

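The picture shows the three grey steel caps on the turntable: small (244,129), large (259,147) and medium (268,170). The look-alikes are on the bench: purple at (177,185), (192,239) and (230,249), and blue at (197,208). The bases are small (331,279), medium (371,238) and large (402,297), with strikers pointing roughly +x, so I'll grip with the jaws along y.

First I'll move over the turntable and check with the wrist camera.

Emit:
step_arm(
  moves=[
    {"offset":[-5,0,0],"rot":[0,0,0],"gripper":0},
    {"offset":[-5,0,0],"rot":[0,0,0],"gripper":0},
    {"offset":[-5,0,0],"rot":[0,0,0],"gripper":0},
    {"offset":[-5,-2,0],"rot":[0,0,0],"gripper":0},
    {"offset":[0,0,0],"rot":[0,0,-10],"gripper":0},
    {"offset":[0,0,0],"rot":[0,0,-10],"gripper":0},
    {"offset":[0,0,0],"rot":[0,0,-10],"gripper":0},
  ],
)

```text
time: 1.98
tcp_pos: [0.5799, -0.2003, 0.3039]
tcp_rot: [[-0.505, 0.863, 0.0], [0.863, 0.505, 0.0], [0.0, 0.0, -1.0]]
wrist_force: [0.3, 0.2, -0.5]
grip_width: 0.0856
```

Emit:
step_arm(
  moves=[
    {"offset":[0,0,0],"rot":[0,0,-10],"gripper":0},
    {"offset":[0,0,0],"rot":[0,0,-10],"gripper":0},
    {"offset":[0,0,0],"rot":[0,0,-10],"gripper":0},
    {"offset":[0,0,0],"rot":[0,0,-10],"gripper":0},
    {"offset":[0,0,0],"rot":[0,0,-10],"gripper":0},
    {"offset":[0,0,0],"rot":[0,0,-10],"gripper":0},
    {"offset":[0,0,0],"rot":[0,0,0],"gripper":0},
    {"offset":[0,0,0],"rot":[0,0,0],"gripper":0},
  ],
)

```text
time: 2.98
tcp_pos: [0.58, -0.2, 0.3039]
tcp_rot: [[-1.0, 0.004, 0.0], [0.004, 1.0, -0.0], [-0.0, -0.0, -1.0]]
wrist_force: [0.9, -0.8, 0.4]
grip_width: 0.0854
```

```bash
cat > h.py <<'E'
from workcell import r, vision
import cv2, numpy as np
def state():
    s=r.sense();print('t',round(s['time'],2),'tcp',np.round(s['tcp_pos'],4),'q',np.round(s['q'],1),'w',round(s['grip_width'],4),'F',np.round(s['wrist_force'],1));print(np.round(s['tcp_rot'],3));return s
def tips(names,c):
    for n in names: print(c,n,[(round(d['score'],2),[round(float(x),3) for x in d['location']]) for d in vision.tip_of(n,c)])
def proj(c,P,p=None):
    p=p or vision.camera_params(c);E=p['extrinsics'];q=E[:3,:3].T@(np.asarray(P,float)-E[:3,3]);q=q*[1,-1,-1]
    u=p['camera_matrix']@q;return u[:2]/u[2]
def back(c,uv,z,p=None):
    p=p or vision.camera_params(c);E=p['extrinsics'];d=np.linalg.solve(p['camera_matrix'],[uv[0],uv[1],1])*[1,-1,-1]
    d=E[:3,:3]@d;o=E[:3,3];return o+d*(z-o[2])/d[2]
E
python3 - <<'E'
from h import *
state()
im=vision.grab_frame('wrist');cv2.imwrite('pics/w1.png',im);print(vision.camera_params('wrist'))
tips(["cap_small","cap_medium","cap_large","mug","pump"],'wrist')
E
```

```text
t 2.98 tcp [ 0.58   -0.2     0.3039] q [-31.2   8.4   8.1  89.8   0.  -31. ] w 0.0854 F [ 0.9 -0.8  0.4]
[[-1.     0.004  0.   ]
 [ 0.004  1.    -0.   ]
 [-0.    -0.    -1.   ]]
{'camera_matrix': array([[357.86629892,   0.        , 279.20851697],
       [  0.        , 357.86629892, 208.05744563],
       [  0.        ,   0.        ,   1.        ]]), 'extrinsics': array([[ 2.69904054e-03, -9.58074921e-01, -2.86505081e-01,
         5.08041104e-01],
       [ 9.99996284e-01,  2.69576773e-03,  4.05867355e-04,
        -1.99363291e-01],
       [ 3.83499818e-04, -2.86505112e-01,  9.58078637e-01,
         3.73987201e-01],
       [ 0.00000000e+00,  0.00000000e+00,  0.00000000e+00,
         1.00000000e+00]])}
wrist cap_small [(0.68, [0.564, -0.32, 0.029])]
wrist cap_medium [(0.96, [0.584, -0.142, 0.03]), (0.89, [0.761, 0.021, -0.002]), (0.89, [0.776, -0.132, 0.0]), (0.84, [0.795, -0.228, -0.003]), (0.67, [0.827, -0.045, -0.001])]
wrist cap_large [(0.83, [0.568, -0.232, 0.023])]
wrist mug [(0.66, [0.455, -0.221, 0.027]), (0.37, [0.663, -0.238, 0.027])]
wrist pump [(0.73, [0.664, -0.24, 0.027])]
```

View pics/w1.png

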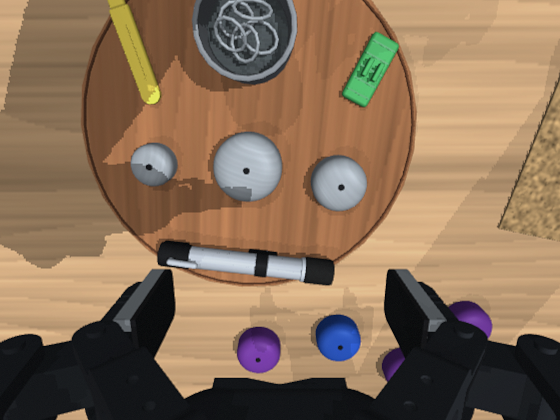

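The wrist view shows three plain steel caps on the disc, with crown holes at small (149,167), large (246,170) and medium (341,187). The coloured look-alikes are off the disc. The pump, mug, clip and lever all leave room for jaws along y.

Run:
```python
from h import *
p=vision.camera_params('wrist')
for n,uv,z in [('small',(149,167),.050),('large',(246,170),.060),('medium',(341,187),.055)]: print(n,np.round(back('wrist',uv,z,p),4))
```

```text
small [ 0.5657 -0.3184  0.05  ]
large [ 0.5667 -0.2289  0.06  ]
medium [ 0.5834 -0.1429  0.055 ]
```

Emit:
step_arm(
  moves=[
    {"offset":[-0.25,5.75,0],"rot":[0,0,0],"gripper":70},
    {"offset":[0,0,6],"rot":[0,0,0],"gripper":70},
    {"offset":[0,0,6],"rot":[0,0,0],"gripper":70},
    {"offset":[0,0,5.5],"rot":[0,0,0],"gripper":70},
    {"offset":[0,0,0],"rot":[0,0,0],"gripper":70},
    {"offset":[0,0,0],"rot":[0,0,0],"gripper":70},
  ],
)

```text
time: 4.03
tcp_pos: [0.5835, -0.143, 0.1315]
tcp_rot: [[-1.0, 0.0, 0.002], [0.0, 1.0, -0.001], [-0.002, -0.001, -1.0]]
wrist_force: [0.6, -0.5, -0.1]
grip_width: 0.0618
```

Run:
```python
from h import *
state()
im=vision.grab_frame('wrist');im2=vision.grab_frame('side')
a=cv2.resize(im2[180:330,240:440],(800,600),interpolation=cv2.INTER_CUBIC)
cv2.imwrite('pics/c2.png',a); cv2.imwrite('pics/w2.png',im)
for z in (.028,.04,.05,.055,.06,.07): print(z,[np.round((proj('side',(0.5825,y,z))-[240,180])*4) for y in (-.1425-.03,-.1425+.03)])
print([np.round(proj('wrist',(0.5825,-.1425+dy,.028))) for dy in (-.026,0,.026)],proj('wrist',(0.5825,-.1425,.055)))
```

```text
t 4.03 tcp [ 0.5835 -0.143   0.1315] q [-26.2   8.3  -9.9  71.6   0.  -26.2] w 0.0618 F [ 0.6 -0.5 -0.1]
[[-1.     0.     0.002]
 [ 0.     1.    -0.001]
 [-0.002 -0.001 -1.   ]]
0.028 [array([368., 354.]), array([282., 292.])]
0.04 [array([370., 337.]), array([283., 276.])]
0.05 [array([372., 324.]), array([285., 262.])]
0.055 [array([373., 317.]), array([285., 255.])]
0.06 [array([374., 310.]), array([286., 248.])]
0.07 [array([375., 296.]), array([287., 234.])]
[array([231., 240.]), array([280., 240.]), array([330., 240.])] [280.36851079 263.02385695]
```

View pics/c2.png

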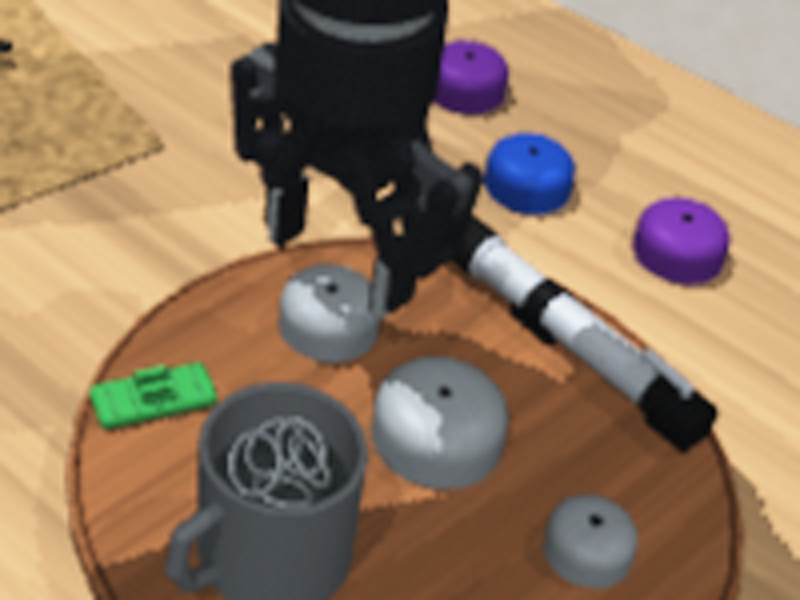

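View pics/w2.png

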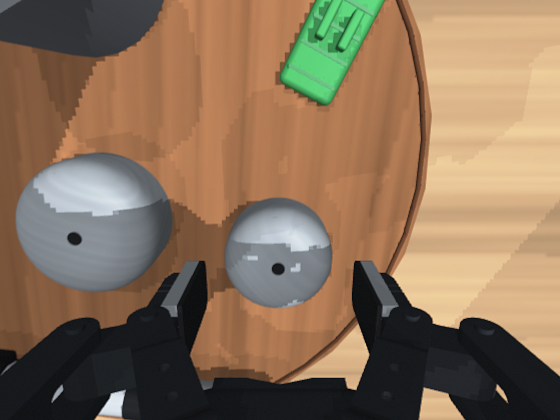

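Tips sit about 66 mm ahead at this opening and the cap is centred. I'll descend in small steps and close.

Emit:
step_arm(
  moves=[
    {"offset":[-0.1,0.05,2.0],"rot":[0,0,0],"gripper":70},
    {"offset":[0,0,0.8],"rot":[0,0,0],"gripper":70},
    {"offset":[0,0,0.3],"rot":[0,0,0],"gripper":70},
    {"offset":[0,0,0],"rot":[0,0,0],"gripper":70},
    {"offset":[0,0,0],"rot":[0,0,0],"gripper":70},
  ],
)

```text
time: 4.75
tcp_pos: [0.5837, -0.1421, 0.0983]
tcp_rot: [[-1.0, 0.0, 0.001], [0.0, 1.0, -0.0], [-0.001, -0.0, -1.0]]
wrist_force: [-0.1, -0.0, -0.8]
grip_width: 0.062
```

Run:
```python
from h import *
state()
im2=vision.grab_frame('side')
a=cv2.resize(im2[210:300,280:400],(800,600),interpolation=cv2.INTER_CUBIC)
cv2.imwrite('pics/c3.png',a)
```

```text
t 4.75 tcp [ 0.5837 -0.1421  0.0983] q [-26.1   9.9 -11.7  68.3   0.  -26.1] w 0.062 F [-0.1 -0.  -0.8]
[[-1.     0.     0.001]
 [ 0.     1.    -0.   ]
 [-0.001 -0.    -1.   ]]
```

View pics/c3.png

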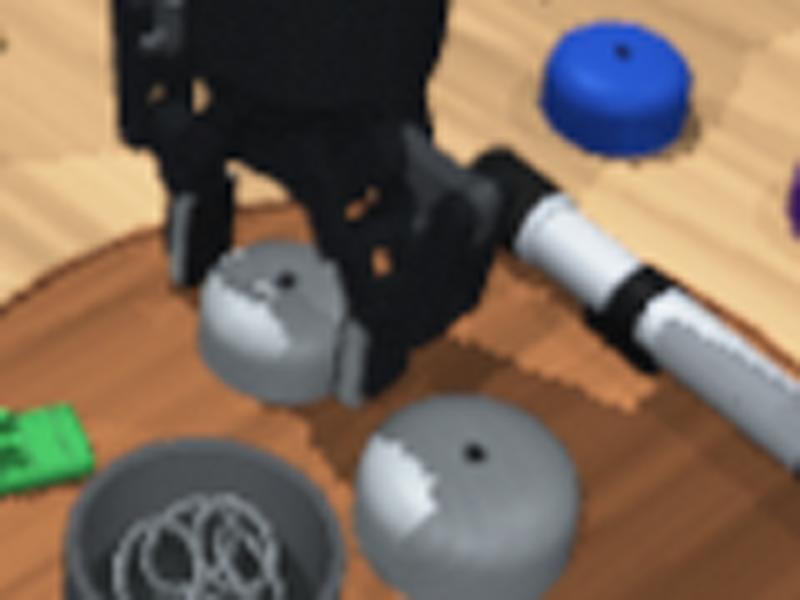

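The finger tips are beside the skirt, about 3 mm above the disc, so I'll close.

Emit:
step_arm(
  moves=[
    {"offset":[0,0,0],"rot":[0,0,0],"gripper":110},
    {"offset":[0,0,0],"rot":[0,0,0],"gripper":130},
    {"offset":[0,0,0],"rot":[0,0,0],"gripper":160},
    {"offset":[0,0,0],"rot":[0,0,0],"gripper":160},
  ],
)

```text
time: 5.3
tcp_pos: [0.5841, -0.1423, 0.0989]
tcp_rot: [[-1.0, 0.0, 0.001], [0.0, 1.0, -0.001], [-0.001, -0.001, -1.0]]
wrist_force: [-0.1, 0.8, 6.3]
grip_width: 0.049
```

Emit:
step_arm(
  moves=[
    {"offset":[0,0,-0.5],"rot":[0,0,0],"gripper":160},
    {"offset":[0,0,-2],"rot":[0,0,0],"gripper":160},
    {"offset":[0,0,-4],"rot":[0,0,0],"gripper":160},
    {"offset":[0,0,0],"rot":[0,0,0],"gripper":160},
    {"offset":[0,0,0],"rot":[0,0,0],"gripper":160},
  ],
)

```text
time: 5.92
tcp_pos: [0.5836, -0.142, 0.1634]
tcp_rot: [[-1.0, -0.0, 0.001], [-0.0, 1.0, -0.0], [-0.001, -0.0, -1.0]]
wrist_force: [-1.2, -0.2, -1.2]
grip_width: 0.0493
```

Run:
```python
from h import *
state()
im2=vision.grab_frame('side');w=vision.grab_frame('wrist')
a=cv2.resize(im2[190:280,280:400],(400,300),interpolation=cv2.INTER_CUBIC)
cv2.imwrite('pics/c4.png',np.hstack([a,w[120:420,80:480]]))
```

```text
t 5.92 tcp [ 0.5836 -0.142   0.1634] q [-26.1   7.3  -7.7  75.    0.  -26.1] w 0.0493 F [-1.2 -0.2 -1.2]
[[-1.    -0.     0.001]
 [-0.     1.    -0.   ]
 [-0.001 -0.    -1.   ]]
```

View pics/c4.png

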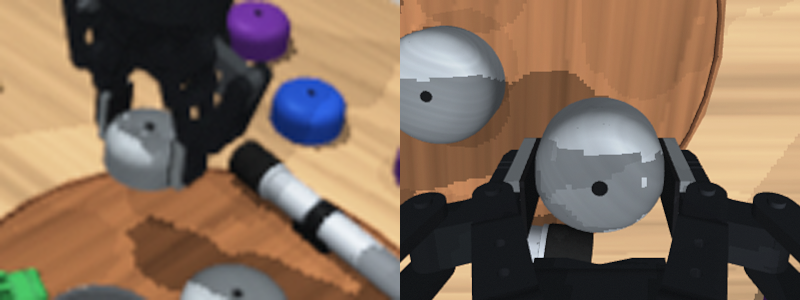

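The cap is held and hangs level. Next I'll go over the cork mat and measure the bases from above.

Emit:
step_arm(
  moves=[
    {"offset":[0,0,-6],"rot":[0,0,0],"gripper":160},
    {"offset":[0,2,-6],"rot":[0,0,0],"gripper":160},
    {"offset":[0,5,-2],"rot":[0,0,0],"gripper":160},
    {"offset":[0,5,0],"rot":[0,0,0],"gripper":160},
    {"offset":[0,5,0],"rot":[0,0,0],"gripper":160},
    {"offset":[0,5,0],"rot":[0,0,0],"gripper":160},
    {"offset":[0,5,0],"rot":[0,0,0],"gripper":160},
    {"offset":[0,5,0],"rot":[0,0,0],"gripper":160},
    {"offset":[0,3,0],"rot":[0,0,0],"gripper":160},
    {"offset":[0,0,0],"rot":[0,0,0],"gripper":160},
  ],
)

```text
time: 7.28
tcp_pos: [0.5828, 0.2097, 0.3009]
tcp_rot: [[-1.0, -0.003, -0.002], [-0.003, 1.0, -0.0], [0.002, -0.0, -1.0]]
wrist_force: [0.5, -0.4, -1.7]
grip_width: 0.0489
```

Run:
```python
from h import *
state()
im=vision.grab_frame('wrist');cv2.imwrite('pics/w5.png',im)
tips(["base_small","base_medium","base_large"],'wrist')
```

```text
t 7.28 tcp [0.5828 0.2097 0.3009] q [ 7.7  9.5  9.1 89.7  0.   7.5] w 0.0489 F [ 0.5 -0.4 -1.7]
[[-1.    -0.003 -0.002]
 [-0.003  1.    -0.   ]
 [ 0.002 -0.    -1.   ]]
wrist base_small [(0.88, [0.608, 0.193, 0.004])]
wrist base_medium [(0.58, [0.473, 0.141, 0.004]), (0.56, [0.506, 0.299, 0.002])]
wrist base_large []
```

View pics/w5.png

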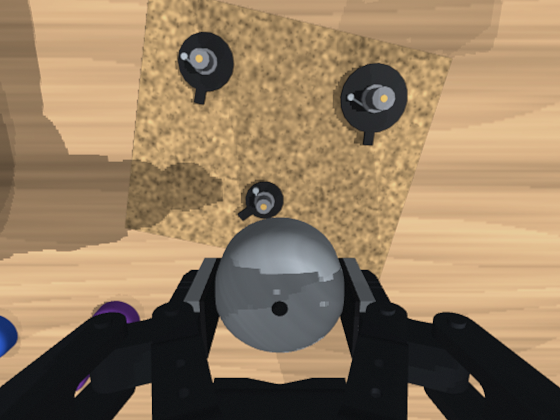

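Hub centres (brass dots) are medium (199,59), large (383,98) and small (263,207). The held cap's crown hole is at (280,308).

Run:
```python
from h import *
p=vision.camera_params('wrist');s=r.sense()
for n,uv,z in [('small',(263,207),.039),('large',(383,98),.049),('medium',(199,59),.044),('cap',(280,308),s['tcp_pos'][2]-.0439)]: print(n,np.round(back('wrist',uv,z,p),4))
sp=vision.camera_params('side')
vision.grab_frame('side'); 
print(s['tcp_pos'])
```

```text
small [0.6098 0.1916 0.039 ]
large [0.5089 0.2969 0.049 ]
medium [0.4771 0.1392 0.044 ]
cap [0.5834 0.2076 0.2579]
[0.58354    0.20683531 0.30176663]
```

Emit:
step_arm(
  moves=[
    {"offset":[4,-2,0],"rot":[0,0,0],"gripper":160},
    {"offset":[4,-3,2],"rot":[0,0,0],"gripper":160},
    {"offset":[2.6,-1.8,4],"rot":[0,0,0],"gripper":160},
    {"offset":[0,0,5],"rot":[0,0,0],"gripper":160},
    {"offset":[0,0,5],"rot":[0,0,0],"gripper":160},
    {"offset":[0,0,0],"rot":[0,0,0],"gripper":160},
    {"offset":[0,0,0],"rot":[0,0,0],"gripper":160},
    {"offset":[0,0,0],"rot":[0,0,0],"gripper":160},
  ],
)

```text
time: 8.52
tcp_pos: [0.4791, 0.1397, 0.1448]
tcp_rot: [[-1.0, 0.0, 0.004], [0.0, 1.0, 0.0], [-0.004, 0.0, -1.0]]
wrist_force: [-0.5, -0.5, -1.0]
grip_width: 0.0493
```

Run:
```python
from h import *
for i in range(3): s=state()
a=vision.grab_frame('scene');b=vision.grab_frame('side')
print(proj('scene',(.477,.139,.044)),proj('side',(.477,.139,.044)))
u,v=np.int32(proj('scene',(.477,.139,.05)));A=cv2.resize(a[v-50:v+50,u-66:u+67],(400,300),interpolation=cv2.INTER_CUBIC)
u,v=np.int32(proj('side',(.477,.139,.05)));B=cv2.resize(b[v-50:v+50,u-66:u+67],(400,300),interpolation=cv2.INTER_CUBIC)
cv2.imwrite('pics/c6.png',np.hstack([A,B]))
tips(["base_medium"],'scene');tips(["cap_medium"],'scene');tips(["base_medium","cap_medium"],'side')
```

```text
t 8.53 tcp [0.4791 0.1397 0.1448] q [  1.2 -10.3 -26.9  73.2  -0.    1.2] w 0.0493 F [-0.5 -0.5 -1. ]
[[-1.     0.     0.004]
 [ 0.     1.     0.   ]
 [-0.004  0.    -1.   ]]
t 8.53 tcp [0.4791 0.1397 0.1448] q [  1.2 -10.3 -26.9  73.2  -0.    1.2] w 0.0493 F [-0.5 -0.5 -1. ]
[[-1.     0.     0.004]
 [ 0.     1.     0.   ]
 [-0.004  0.    -1.   ]]
t 8.53 tcp [0.4791 0.1397 0.1448] q [  1.2 -10.3 -26.9  73.2  -0.    1.2] w 0.0493 F [-0.5 -0.5 -1. ]
[[-1.     0.     0.004]
 [ 0.     1.     0.   ]
 [-0.004  0.    -1.   ]]
[369.27595349 229.74858212] [199.51882884 213.09016692]
scene base_medium [(0.76, [0.477, 0.142, 0.006])]
scene cap_medium [(0.85, [0.759, 0.021, -0.006]), (0.81, [0.478, 0.14, 0.076]), (0.79, [0.778, -0.132, -0.004]), (0.76, [0.793, -0.224, -0.004]), (0.67, [0.824, -0.046, 0.001]), (0.67, [0.567, -0.232, 0.026])]
side base_medium [(0.77, [0.474, 0.138, 0.004])]
side cap_medium [(0.83, [0.792, -0.23, 0.002]), (0.8, [0.773, -0.129, 0.006]), (0.69, [0.478, 0.142, 0.071]), (0.63, [0.761, 0.018, -0.001]), (0.53, [0.823, -0.05, 0.002])]
```

View pics/c6.png

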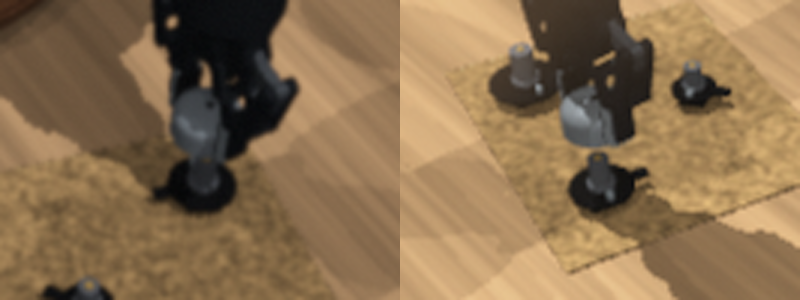

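The cap is centred over the base within about 2 mm, so I'll lower it.

Emit:
step_arm(
  moves=[
    {"offset":[0.1,-0.1,2],"rot":[0,0,0],"gripper":160},
    {"offset":[0,0,2],"rot":[0,0,0],"gripper":160},
    {"offset":[0,0,0.6],"rot":[0,0,0],"gripper":160},
    {"offset":[0,0,0.3],"rot":[0,0,0],"gripper":160},
    {"offset":[0,0,0.2],"rot":[0,0,0],"gripper":160},
    {"offset":[0,0,0],"rot":[0,0,0],"gripper":160},
    {"offset":[0,0,0],"rot":[0,0,0],"gripper":160},
    {"offset":[0,0,0],"rot":[0,0,0],"gripper":160},
  ],
)

```text
time: 9.82
tcp_pos: [0.4767, 0.1388, 0.0915]
tcp_rot: [[-1.0, -0.0, 0.0], [-0.0, 1.0, -0.0], [-0.0, -0.0, -1.0]]
wrist_force: [1.1, -0.3, -1.0]
grip_width: 0.0487
```

Emit:
step_arm(
  moves=[
    {"offset":[0,0,0.1],"rot":[0,0,0],"gripper":160},
    {"offset":[0,0,0],"rot":[0,0,0],"gripper":160},
    {"offset":[0,0,0.1],"rot":[0,0,0],"gripper":160},
    {"offset":[0,0,0],"rot":[0,0,0],"gripper":160},
  ],
)

```text
time: 10.32
tcp_pos: [0.4769, 0.1388, 0.0903]
tcp_rot: [[-1.0, -0.0, 0.001], [-0.0, 1.0, -0.0], [-0.001, -0.0, -1.0]]
wrist_force: [-3.0, 0.1, 10.5]
grip_width: 0.0493
```

Contact at the expected height, so I'll release and lift.

Emit:
step_arm(
  moves=[
    {"offset":[0,0,-0.1],"rot":[0,0,0],"gripper":100},
    {"offset":[0,0,0],"rot":[0,0,0],"gripper":50},
    {"offset":[0,0,0],"rot":[0,0,0],"gripper":30},
    {"offset":[0,0,0],"rot":[0,0,0],"gripper":30},
    {"offset":[0,0,-3],"rot":[0,0,0],"gripper":30},
    {"offset":[0,0,-5],"rot":[0,0,0],"gripper":30},
    {"offset":[0,0,-5],"rot":[0,0,0],"gripper":30},
    {"offset":[-4,0,-5],"rot":[0,0,0],"gripper":30},
    {"offset":[-4,0,-3],"rot":[0,0,0],"gripper":30},
    {"offset":[0,0,0],"rot":[0,0,0],"gripper":30},
  ],
)

```text
time: 11.58
tcp_pos: [0.5582, 0.1384, 0.3006]
tcp_rot: [[-1.0, 0.001, 0.003], [0.001, 1.0, -0.0], [-0.003, -0.0, -1.0]]
wrist_force: [-0.4, -0.2, 0.3]
grip_width: 0.0747
```

```bash
cat >> h.py <<'E'
def chk(P,fn):
    ims=[]
    for c in ('scene','side','wrist'):
        im=vision.grab_frame(c);u,v=np.int32(proj(c,P));u=min(max(u,40),519);v=min(max(v,40),379);ims.append(cv2.resize(im[v-40:v+40,u-40:u+40],(266,266),interpolation=cv2.INTER_CUBIC));
    cv2.imwrite(fn,np.hstack(ims))
E
python3 - <<'E'
from h import *
state();chk((.477,.139,.03),'pics/c7.png')
for c in ('side','wrist'): tips(["cap_medium","base_medium"],c)
E
```

```text
t 11.57 tcp [0.5582 0.1384 0.3006] q [ 0.9  1.4  0.4 88.9 -0.   0.9] w 0.0747 F [-0.4 -0.2  0.3]
[[-1.     0.001  0.003]
 [ 0.001  1.    -0.   ]
 [-0.003 -0.    -1.   ]]
side cap_medium [(0.89, [0.796, -0.226, 0.002]), (0.66, [0.476, 0.138, 0.019]), (0.65, [0.753, 0.019, -0.003]), (0.57, [0.825, -0.05, 0.0])]
side base_medium [(0.43, [0.474, 0.136, 0.002]), (0.35, [0.564, -0.317, 0.029])]
wrist cap_medium [(0.9, [0.758, 0.021, -0.001]), (0.72, [0.473, 0.141, 0.024])]
wrist base_medium []
```

View pics/c7.png

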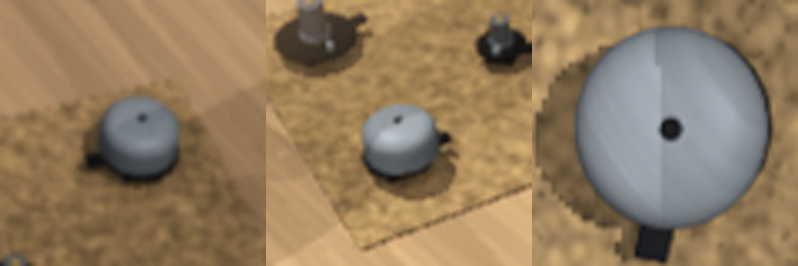

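The medium cap is seated level and central (hole centred in the dome, even black rim around it). Next is the large cap.

Emit:
step_arm(
  moves=[
    {"offset":[0,-5,0],"rot":[0,0,0],"gripper":30},
    {"offset":[0,-5,0],"rot":[0,0,0],"gripper":30},
    {"offset":[0,-5,0],"rot":[0,0,0],"gripper":30},
    {"offset":[0,-5,0],"rot":[0,0,0],"gripper":30},
    {"offset":[0,-5,0],"rot":[0,0,0],"gripper":30},
    {"offset":[0,-5,0],"rot":[0,0,0],"gripper":30},
    {"offset":[-0.9,-5,0],"rot":[0,0,0],"gripper":30},
    {"offset":[0,-2,5],"rot":[0,0,0],"gripper":30},
    {"offset":[0,0,5],"rot":[0,0,0],"gripper":30},
    {"offset":[0,0,4.5],"rot":[0,0,0],"gripper":30},
  ],
)

```text
time: 13.18
tcp_pos: [0.5637, -0.231, 0.152]
tcp_rot: [[-1.0, 0.001, -0.001], [0.001, 1.0, 0.001], [0.001, 0.001, -1.0]]
wrist_force: [1.0, 0.2, 0.9]
grip_width: 0.0753
```

Emit:
step_arm(
  moves=[
    {"offset":[0,0,0],"rot":[0,0,0],"gripper":30},
    {"offset":[0,0,0],"rot":[0,0,0],"gripper":30},
  ],
)

```text
time: 13.42
tcp_pos: [0.5651, -0.2314, 0.1562]
tcp_rot: [[-1.0, -0.0, 0.002], [-0.0, 1.0, -0.001], [-0.002, -0.001, -1.0]]
wrist_force: [-0.0, -0.0, 0.5]
grip_width: 0.0753
```

Run:
```python
from h import *
state();im=vision.grab_frame('wrist');cv2.imwrite('pics/w8.png',im)
tips(["cap_large","cap_small"],'wrist')
```

```text
t 13.43 tcp [ 0.5651 -0.2314  0.1562] q [-34.5   9.1  -6.4  74.3   0.  -34.5] w 0.0753 F [-0.  -0.   0.5]
[[-1.    -0.     0.002]
 [-0.     1.    -0.001]
 [-0.002 -0.001 -1.   ]]
wrist cap_large [(0.74, [0.567, -0.227, 0.025])]
wrist cap_small [(0.6, [0.563, -0.318, 0.028])]
```

View pics/w8.png

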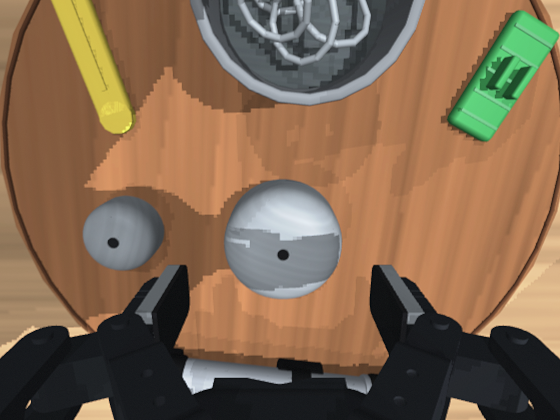

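Run:
```python
from h import *
print(back('wrist',(283,254),.06),back('wrist',(113,243),.05))
```

```text
[ 0.56810382 -0.2296203   0.06      ] [ 0.56636231 -0.31991375  0.05      ]
```

Emit:
step_arm(
  moves=[
    {"offset":[-0.2,0.15,0],"rot":[0,0,0],"gripper":30},
    {"offset":[0,0,4],"rot":[0,0,0],"gripper":30},
    {"offset":[0,0,1.4],"rot":[0,0,0],"gripper":30},
    {"offset":[0,0,0.5],"rot":[0,0,0],"gripper":30},
    {"offset":[0,0,0],"rot":[0,0,0],"gripper":30},
    {"offset":[0,0,0],"rot":[0,0,0],"gripper":30},
  ],
)

```text
time: 14.32
tcp_pos: [0.5672, -0.2301, 0.0963]
tcp_rot: [[-1.0, 0.0, 0.002], [0.0, 1.0, -0.001], [-0.002, -0.001, -1.0]]
wrist_force: [-0.2, -0.4, -0.9]
grip_width: 0.0754
```

Emit:
step_arm(
  moves=[
    {"offset":[0,0,0],"rot":[0,0,0],"gripper":60},
    {"offset":[0,0,0],"rot":[0,0,0],"gripper":90},
    {"offset":[0,0,0],"rot":[0,0,0],"gripper":120},
    {"offset":[0,0,0],"rot":[0,0,0],"gripper":120},
  ],
)

```text
time: 14.82
tcp_pos: [0.5671, -0.2301, 0.0963]
tcp_rot: [[-1.0, 0.0, 0.001], [0.0, 1.0, -0.001], [-0.001, -0.001, -1.0]]
wrist_force: [-1.2, 0.5, 6.2]
grip_width: 0.0605
```

Emit:
step_arm(
  moves=[
    {"offset":[0,0,-0.5],"rot":[0,0,0],"gripper":120},
    {"offset":[0,0,-3],"rot":[0,0,0],"gripper":120},
    {"offset":[0,0,-5],"rot":[0,0,0],"gripper":120},
    {"offset":[0,0,-5],"rot":[0,0,0],"gripper":120},
    {"offset":[0,0,-4.5],"rot":[0,0,0],"gripper":120},
    {"offset":[0,3,0],"rot":[0,0,0],"gripper":120},
    {"offset":[0,5,0],"rot":[0,0,0],"gripper":120},
    {"offset":[0,5,0],"rot":[0,0,0],"gripper":120},
    {"offset":[0,5,0],"rot":[0,0,0],"gripper":120},
    {"offset":[0,5,0],"rot":[0,0,0],"gripper":120},
  ],
)

```text
time: 16.08
tcp_pos: [0.5662, 0.0019, 0.2751]
tcp_rot: [[-1.0, 0.0, 0.0], [0.0, 1.0, -0.0], [-0.0, -0.0, -1.0]]
wrist_force: [1.1, -0.3, -1.9]
grip_width: 0.0606
```

Emit:
step_arm(
  moves=[
    {"offset":[0,5,0],"rot":[0,0,0],"gripper":120},
    {"offset":[0,5,0],"rot":[0,0,0],"gripper":120},
    {"offset":[0,5,0],"rot":[0,0,0],"gripper":120},
    {"offset":[1,5,0],"rot":[0,0,0],"gripper":120},
    {"offset":[2,5,0],"rot":[0,0,0],"gripper":120},
    {"offset":[2.9,4.7,0],"rot":[0,0,0],"gripper":120},
    {"offset":[0,0,5],"rot":[0,0,0],"gripper":120},
    {"offset":[0,0,5],"rot":[0,0,0],"gripper":120},
    {"offset":[0,0,0],"rot":[0,0,0],"gripper":120},
    {"offset":[0,0,0],"rot":[0,0,0],"gripper":120},
  ],
)

```text
time: 17.32
tcp_pos: [0.5083, 0.2974, 0.1772]
tcp_rot: [[-1.0, 0.0, 0.002], [0.0, 1.0, 0.001], [-0.002, 0.001, -1.0]]
wrist_force: [0.4, -0.1, -0.3]
grip_width: 0.0607
```

Run:
```python
from h import *
state();chk((.508,.297,.06),'pics/c9.png')
for c in ('scene','side','wrist'): tips(["cap_large","base_large"],c)
```

```text
t 17.32 tcp [0.5083 0.2974 0.1772] q [17.6  4.8 -8.9 76.2 -0.  17.6] w 0.0607 F [ 0.4 -0.1 -0.3]
[[-1.     0.     0.002]
 [ 0.     1.     0.001]
 [-0.002  0.001 -1.   ]]
scene cap_large [(0.5, [0.476, 0.144, 0.002])]
scene base_large [(0.84, [0.503, 0.299, -0.001])]
side cap_large [(0.74, [0.511, 0.298, 0.11])]
side base_large [(0.88, [0.508, 0.296, 0.001])]
wrist cap_large [(0.71, [0.508, 0.296, 0.107])]
wrist base_large [(0.68, [0.506, 0.295, 0.003])]
```

View pics/c9.png

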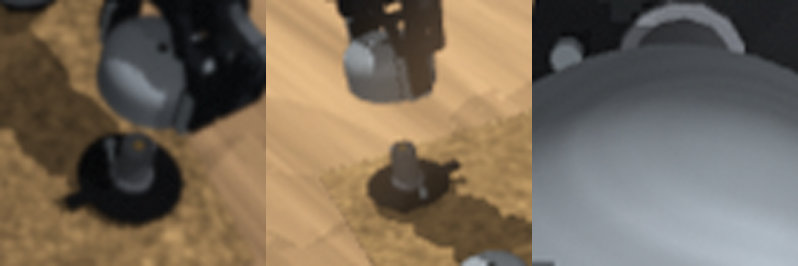

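The large cap is held level over its base; a 1 mm correction, then down.

Emit:
step_arm(
  moves=[
    {"offset":[0.1,0,4],"rot":[0,0,0],"gripper":120},
    {"offset":[0,0,3],"rot":[0,0,0],"gripper":120},
    {"offset":[0,0,1],"rot":[0,0,0],"gripper":120},
    {"offset":[0,0,0.5],"rot":[0,0,0],"gripper":120},
    {"offset":[0,0,0.3],"rot":[0,0,0],"gripper":120},
    {"offset":[0,0,0],"rot":[0,0,0],"gripper":120},
    {"offset":[0,0,0],"rot":[0,0,0],"gripper":120},
  ],
)

```text
time: 18.65
tcp_pos: [0.5071, 0.2974, 0.0878]
tcp_rot: [[-1.0, 0.0, 0.001], [0.0, 1.0, 0.0], [-0.001, 0.0, -1.0]]
wrist_force: [0.2, -0.5, 0.9]
grip_width: 0.0607
```

Emit:
step_arm(
  moves=[
    {"offset":[0,0,0.1],"rot":[0,0,0],"gripper":120},
    {"offset":[0,0,0],"rot":[0,0,0],"gripper":120},
  ],
)

```text
time: 18.9
tcp_pos: [0.5072, 0.2975, 0.0878]
tcp_rot: [[-1.0, -0.0, 0.002], [-0.0, 1.0, 0.0], [-0.002, 0.0, -1.0]]
wrist_force: [-4.3, -1.6, 10.7]
grip_width: 0.0611
```

Contact at the predicted height; release and lift.

Emit:
step_arm(
  moves=[
    {"offset":[0,0,-0.1],"rot":[0,0,0],"gripper":80},
    {"offset":[0,0,0],"rot":[0,0,0],"gripper":30},
    {"offset":[0,0,0],"rot":[0,0,0],"gripper":10},
    {"offset":[0,0,0],"rot":[0,0,0],"gripper":10},
    {"offset":[0,0,-3],"rot":[0,0,0],"gripper":10},
    {"offset":[0,0,-5],"rot":[0,0,0],"gripper":10},
    {"offset":[0,0,-5],"rot":[0,0,0],"gripper":30},
    {"offset":[-4,0,-5],"rot":[0,0,0],"gripper":30},
    {"offset":[-3,0,-3],"rot":[0,0,0],"gripper":60},
    {"offset":[0,0,0],"rot":[0,0,0],"gripper":80},
  ],
)

```text
time: 20.15
tcp_pos: [0.578, 0.2971, 0.298]
tcp_rot: [[-1.0, 0.001, 0.004], [0.001, 1.0, 0.001], [-0.004, 0.001, -1.0]]
wrist_force: [0.2, 0.9, -0.7]
grip_width: 0.059
```

Run:
```python
from h import *
state();chk((.508,.297,.03),'pics/c10.png')
for c in ('scene','side','wrist'): tips(["cap_large","base_large"],c)
tips(["cap_small"],'side')
```

```text
t 20.15 tcp [0.578  0.2971 0.298 ] q [15.7 14.5 14.5 89.7 -0.  15.8] w 0.059 F [ 0.2  0.9 -0.7]
[[-1.     0.001  0.004]
 [ 0.001  1.     0.001]
 [-0.004  0.001 -1.   ]]
scene cap_large [(0.8, [0.507, 0.297, 0.017]), (0.71, [0.479, 0.141, 0.019])]
scene base_large [(0.54, [0.507, 0.296, 0.002])]
side cap_large [(0.88, [0.508, 0.299, 0.021])]
side base_large [(0.39, [0.505, 0.295, 0.001])]
wrist cap_large [(0.96, [0.51, 0.298, 0.014]), (0.4, [0.475, 0.138, 0.023])]
wrist base_large []
side cap_small [(0.73, [0.567, -0.317, 0.029]), (0.61, [0.505, 0.298, 0.003])]
```

View pics/c10.png

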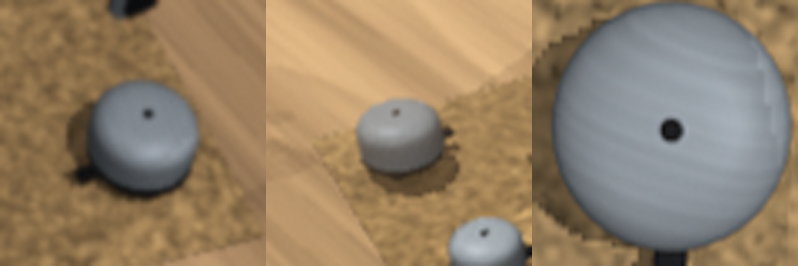

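The large cap is seated and level. Now the small one.

Emit:
step_arm(
  moves=[
    {"offset":[0,-5,0],"rot":[0,0,0],"gripper":95},
    {"offset":[0,-5,0],"rot":[0,0,0],"gripper":95},
    {"offset":[0,-5,0],"rot":[0,0,0],"gripper":95},
    {"offset":[0,-5,0],"rot":[0,0,0],"gripper":95},
    {"offset":[0,-5,0],"rot":[0,0,0],"gripper":95},
    {"offset":[0,-5,0],"rot":[0,0,0],"gripper":95},
    {"offset":[0,-5,0],"rot":[0,0,0],"gripper":95},
    {"offset":[0,-5,0],"rot":[0,0,0],"gripper":95},
    {"offset":[0,-5,0],"rot":[0,0,0],"gripper":95},
    {"offset":[0,-5,0],"rot":[0,0,0],"gripper":95},
  ],
)

```text
time: 21.9
tcp_pos: [0.5753, -0.2043, 0.2959]
tcp_rot: [[-1.0, -0.0, 0.0], [-0.0, 1.0, -0.0], [-0.0, -0.0, -1.0]]
wrist_force: [0.6, -0.9, 0.5]
grip_width: 0.0538
```

Emit:
step_arm(
  moves=[
    {"offset":[0.6,-5,0],"rot":[0,0,0],"gripper":95},
    {"offset":[0.6,-5,0],"rot":[0,0,0],"gripper":95},
    {"offset":[0,-1.55,3],"rot":[0,0,0],"gripper":95},
    {"offset":[0,0,5],"rot":[0,0,0],"gripper":95},
    {"offset":[0,0,6],"rot":[0,0,0],"gripper":95},
    {"offset":[0,0,0],"rot":[0,0,0],"gripper":95},
    {"offset":[0,0,0],"rot":[0,0,0],"gripper":95},
  ],
)

```text
time: 22.78
tcp_pos: [0.5643, -0.3187, 0.1585]
tcp_rot: [[-1.0, -0.0, 0.002], [-0.0, 1.0, -0.002], [-0.002, -0.002, -1.0]]
wrist_force: [-0.0, 0.1, 1.1]
grip_width: 0.0532
```

Run:
```python
from h import *
state();im=vision.grab_frame('wrist');cv2.imwrite('pics/w11.png',im)
tips(["cap_small"],'wrist')
```

```text
t 22.77 tcp [ 0.5643 -0.3187  0.1585] q [-41.   15.4   1.   75.4   0.  -41. ] w 0.0532 F [-0.   0.1  1.1]
[[-1.    -0.     0.002]
 [-0.     1.    -0.002]
 [-0.002 -0.002 -1.   ]]
wrist cap_small [(0.64, [0.563, -0.318, 0.027])]
```

View pics/w11.png

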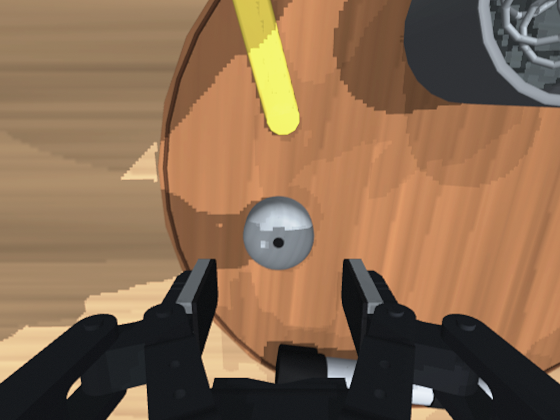

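The small cap's hole at (278,242) lies between the fingers (centre 279), well clear of the lever and the pump.

Emit:
step_arm(
  moves=[
    {"offset":[-0.15,0,3],"rot":[0,0,0],"gripper":95},
    {"offset":[0,0,2],"rot":[0,0,0],"gripper":95},
    {"offset":[0,0,0.5],"rot":[0,0,0],"gripper":95},
    {"offset":[0,0,0.2],"rot":[0,0,0],"gripper":95},
    {"offset":[0,0,0],"rot":[0,0,0],"gripper":95},
    {"offset":[0,0,0],"rot":[0,0,0],"gripper":95},
  ],
)

```text
time: 23.62
tcp_pos: [0.5655, -0.3185, 0.0997]
tcp_rot: [[-1.0, 0.0, 0.001], [0.0, 1.0, -0.001], [-0.001, -0.001, -1.0]]
wrist_force: [0.8, 0.2, 0.5]
grip_width: 0.0538
```

Emit:
step_arm(
  moves=[
    {"offset":[0,0,0],"rot":[0,0,0],"gripper":120},
    {"offset":[0,0,0],"rot":[0,0,0],"gripper":150},
    {"offset":[0,0,0],"rot":[0,0,0],"gripper":190},
    {"offset":[0,0,0],"rot":[0,0,0],"gripper":190},
  ],
)

```text
time: 24.12
tcp_pos: [0.5655, -0.3185, 0.0998]
tcp_rot: [[-1.0, -0.0, 0.001], [-0.0, 1.0, -0.001], [-0.001, -0.001, -1.0]]
wrist_force: [-0.6, 1.4, 5.2]
grip_width: 0.0377
```

Gripped. The small base's striker points towards −y/+x, so I'll turn 40° to keep the pads clear of it.

Emit:
step_arm(
  moves=[
    {"offset":[0,0,-0.5],"rot":[0,0,0],"gripper":190},
    {"offset":[0,0,-3],"rot":[0,0,0],"gripper":190},
    {"offset":[0,0,-5],"rot":[0,0,0],"gripper":190},
    {"offset":[0,0,-5],"rot":[0,0,0],"gripper":190},
    {"offset":[0,0,-3.5],"rot":[0,0,0],"gripper":190},
    {"offset":[0,5,0],"rot":[0,0,0],"gripper":190},
    {"offset":[0,5,0],"rot":[0,0,0],"gripper":190},
    {"offset":[0,5,0],"rot":[0,0,0],"gripper":190},
    {"offset":[0,5,0],"rot":[0,0,0],"gripper":190},
    {"offset":[0,5,0],"rot":[0,0,0],"gripper":190},
  ],
)

```text
time: 25.38
tcp_pos: [0.5648, -0.0666, 0.2689]
tcp_rot: [[-1.0, 0.0, 0.0], [0.0, 1.0, -0.0], [-0.0, -0.0, -1.0]]
wrist_force: [1.3, 0.4, -0.7]
grip_width: 0.0379
```

Emit:
step_arm(
  moves=[
    {"offset":[-2,5,0],"rot":[0,0,0],"gripper":190},
    {"offset":[-2.3,5,0],"rot":[0,0,0],"gripper":190},
    {"offset":[0,5,0],"rot":[0,0,0],"gripper":190},
    {"offset":[0,5,0],"rot":[0,0,0],"gripper":190},
    {"offset":[0,6.1,0],"rot":[0,0,0],"gripper":190},
    {"offset":[0,0,2],"rot":[0,0,10],"gripper":190},
    {"offset":[0,0,3],"rot":[0,0,10],"gripper":190},
    {"offset":[0,0,3],"rot":[0,0,10],"gripper":190},
    {"offset":[0,0,1],"rot":[0,0,10],"gripper":190},
    {"offset":[0,0,0],"rot":[0,0,0],"gripper":190},
  ],
)

```text
time: 26.62
tcp_pos: [0.6075, 0.1927, 0.1778]
tcp_rot: [[-0.767, 0.642, -0.002], [0.642, 0.767, -0.0], [0.001, -0.001, -1.0]]
wrist_force: [-0.6, 0.6, -0.3]
grip_width: 0.0378
```

Emit:
step_arm(
  moves=[
    {"offset":[0,0,0],"rot":[0,0,0],"gripper":190},
  ],
)

```text
time: 26.75
tcp_pos: [0.6085, 0.1928, 0.1797]
tcp_rot: [[-0.768, 0.64, 0.001], [0.64, 0.768, 0.0], [-0.001, 0.001, -1.0]]
wrist_force: [0.4, -0.5, -0.3]
grip_width: 0.0376
```

Run:
```python
from h import *
state();chk((.609,.192,.05),'pics/c12.png')
for c in ('scene','side','wrist'): tips(["cap_small","base_small"],c)
```

```text
t 26.75 tcp [0.6085 0.1928 0.1797] q [ 5.9 13.3  0.7 77.4 -0.  45.6] w 0.0376 F [ 0.4 -0.5 -0.3]
[[-0.768  0.64   0.001]
 [ 0.64   0.768  0.   ]
 [-0.001  0.001 -1.   ]]
scene cap_small [(0.5, [0.61, 0.196, 0.11])]
scene base_small [(0.81, [0.611, 0.193, -0.001])]
side cap_small [(0.43, [0.611, 0.193, 0.109]), (0.34, [0.462, -0.324, 0.029]), (0.19, [0.665, -0.242, 0.029])]
side base_small [(0.66, [0.606, 0.198, -0.001])]
wrist cap_small [(0.75, [0.608, 0.196, 0.105])]
wrist base_small [(0.82, [0.606, 0.194, 0.001])]
```

View pics/c12.png

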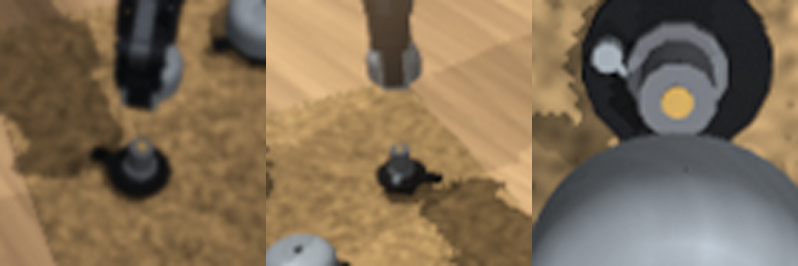

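Run:
```python
from h import *
u,v=np.int32(proj('wrist',(.609,.192,.05)));print(u,v)
print(back('wrist',(min(max(u,40),519)-40+(678-532)/266*80,min(max(v,40),379)-40+102/266*80),.039))
```

```text
277 230
[0.60831288 0.19534051 0.039     ]
```

Hub and cap agree within 2 mm; lower.

Emit:
step_arm(
  moves=[
    {"offset":[0,0,4],"rot":[0,0,0],"gripper":190},
    {"offset":[0,0,2.5],"rot":[0,0,0],"gripper":190},
    {"offset":[0,0,1],"rot":[0,0,0],"gripper":190},
    {"offset":[0,0,0.7],"rot":[0,0,0],"gripper":190},
    {"offset":[0,0,0.4],"rot":[0,0,0],"gripper":190},
    {"offset":[0,0,0],"rot":[0,0,0],"gripper":190},
    {"offset":[0,0,0],"rot":[0,0,0],"gripper":190},
  ],
)

```text
time: 28.08
tcp_pos: [0.6085, 0.1928, 0.0935]
tcp_rot: [[-0.766, 0.643, 0.001], [0.643, 0.766, 0.0], [-0.001, 0.001, -1.0]]
wrist_force: [0.5, 1.0, -0.4]
grip_width: 0.0375
```

Emit:
step_arm(
  moves=[
    {"offset":[0,0,0.1],"rot":[0,0,0],"gripper":190},
    {"offset":[0,0,0],"rot":[0,0,0],"gripper":190},
  ],
)

```text
time: 28.32
tcp_pos: [0.6082, 0.1928, 0.0919]
tcp_rot: [[-0.766, 0.643, 0.0], [0.643, 0.766, -0.0], [-0.0, 0.0, -1.0]]
wrist_force: [-0.1, 0.0, -0.0]
grip_width: 0.038
```

Emit:
step_arm(
  moves=[
    {"offset":[0,0,0.1],"rot":[0,0,0],"gripper":190},
    {"offset":[0,0,0],"rot":[0,0,0],"gripper":190},
    {"offset":[0,0,0],"rot":[0,0,0],"gripper":190},
  ],
)

```text
time: 28.7
tcp_pos: [0.6083, 0.1928, 0.0913]
tcp_rot: [[-0.766, 0.643, 0.001], [0.643, 0.766, 0.0], [-0.0, 0.0, -1.0]]
wrist_force: [-2.6, 0.4, 4.3]
grip_width: 0.0377
```

Contact; release and lift.

Emit:
step_arm(
  moves=[
    {"offset":[0,0,0],"rot":[0,0,0],"gripper":140},
    {"offset":[0,0,0],"rot":[0,0,0],"gripper":90},
    {"offset":[0,0,0],"rot":[0,0,0],"gripper":60},
    {"offset":[0,0,0],"rot":[0,0,0],"gripper":60},
    {"offset":[0,0,-3],"rot":[0,0,0],"gripper":60},
    {"offset":[0,0,-5],"rot":[0,0,0],"gripper":60},
    {"offset":[0,0,-5],"rot":[0,0,0],"gripper":60},
    {"offset":[0,0,-5],"rot":[0,0,0],"gripper":60},
    {"offset":[0,0,-3],"rot":[0,0,0],"gripper":60},
    {"offset":[0,0,0],"rot":[0,0,0],"gripper":60},
  ],
)

```text
time: 29.95
tcp_pos: [0.6091, 0.1929, 0.3039]
tcp_rot: [[-0.766, 0.643, 0.005], [0.643, 0.766, 0.001], [-0.003, 0.004, -1.0]]
wrist_force: [-0.2, -0.7, -0.1]
grip_width: 0.0654
```

Run:
```python
from h import *
state();chk((.609,.193,.03),'pics/c13.png')
a=vision.grab_frame('scene')[210:330,280:440];b=vision.grab_frame('side')[150:270,130:290]
c=cv2.resize(np.hstack([a,b]),(798,300),interpolation=cv2.INTER_CUBIC)
cv2.imwrite('pics/c14.png',np.vstack([cv2.imread('pics/c13.png'),c]))
for c in ('scene','side','wrist'): tips(["cap_small","cap_medium","cap_large","base_small","base_medium","base_large"],c)
tips(["pump","mug","reflector_clip","tyre_lever"],'side')
```

```text
t 29.95 tcp [0.6091 0.1929 0.3039] q [ 5.9 12.6 12.9 90.  -0.  45.9] w 0.0654 F [-0.2 -0.7 -0.1]
[[-0.766  0.643  0.005]
 [ 0.643  0.766  0.001]
 [-0.003  0.004 -1.   ]]
scene cap_small [(0.61, [0.611, 0.2, 0.023]), (0.25, [0.607, 0.193, 0.003])]
scene cap_medium [(0.8, [0.823, -0.05, 0.001]), (0.77, [0.776, -0.13, -0.003]), (0.66, [0.793, -0.224, -0.002]), (0.6, [0.758, 0.017, -0.003]), (0.59, [0.476, 0.137, 0.024]), (0.24, [0.665, -0.243, 0.029])]
scene cap_large [(0.6, [0.506, 0.293, 0.017])]
scene base_small [(0.45, [0.478, 0.139, 0.022]), (0.4, [0.481, -0.119, 0.03]), (0.36, [0.606, 0.195, 0.003])]
scene base_medium [(0.61, [0.479, 0.142, 0.005])]
scene base_large [(0.68, [0.507, 0.296, -0.002]), (0.3, [0.606, 0.195, -0.0])]
side cap_small [(0.67, [0.606, 0.195, 0.021])]
side cap_medium [(0.94, [0.473, 0.142, 0.019]), (0.89, [0.795, -0.228, 0.001]), (0.74, [0.824, -0.048, -0.002]), (0.6, [0.471, 0.137, 0.005])]
side cap_large [(0.62, [0.51, 0.299, 0.02])]
side base_small [(0.39, [0.608, 0.196, -0.001])]
side base_medium [(0.5, [0.476, 0.135, 0.001]), (0.48, [0.605, 0.194, 0.003])]
side base_large [(0.44, [0.505, 0.295, 0.001])]
wrist cap_small [(0.94, [0.608, 0.194, 0.018]), (0.45, [0.475, 0.138, 0.024])]
wrist cap_medium [(0.83, [0.76, 0.024, -0.004]), (0.62, [0.474, 0.138, 0.02])]
wrist cap_large [(0.85, [0.508, 0.297, 0.017])]
wrist base_small []
wrist base_medium []
wrist base_large [(0.46, [0.475, 0.139, 0.02])]
side pump [(0.74, [0.666, -0.241, 0.026])]
side mug [(0.82, [0.454, -0.226, 0.025]), (0.21, [0.504, 0.297, 0.002])]
side reflector_clip [(0.53, [0.477, -0.123, 0.025])]
side tyre_lever [(0.71, [0.46, -0.326, 0.028]), (0.56, [0.606, 0.196, 0.017])]
```

View pics/c14.png

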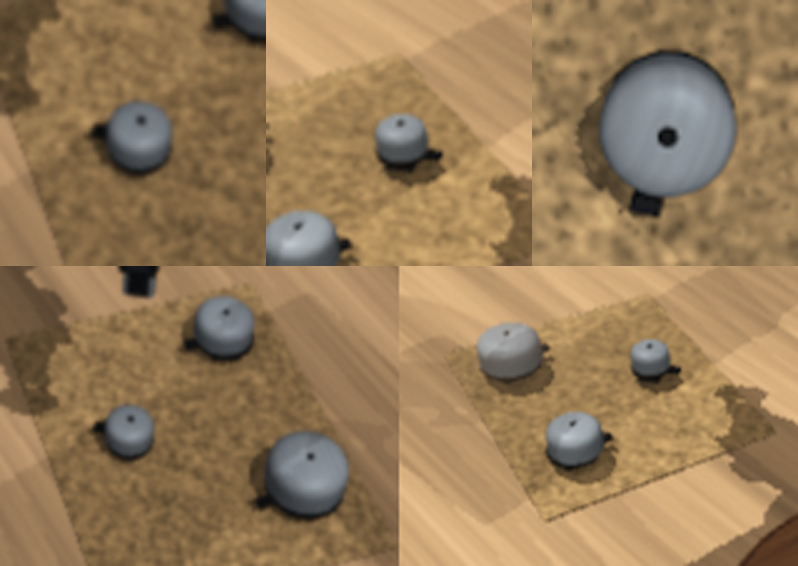

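All three caps are level and seated, the bystanders haven't moved, and the gripper is clear, so I'll hand in.

```bash
python3 -c "
from workcell import r
print(r.hand_in())"
```

```text
the job is handed in; nothing more can be done
None
```

I took the medium, large and small caps off the turntable one by one, set each on the base of its own size, and handed the job in at about 30 s. The hand-in reports no verdict.

- **Seating:** Each cap met its hub within about 0.5 mm of the height I had worked out, with a contact force of 4 to 11 N. After release, the pictures show all three caps level. Cap and base positions mostly agree to within 2–4 mm.
- **Disagreements:** The scene camera placed the small cap about 5–6 mm off its base in one reading. The side and wrist cameras put it within about 2–3 mm, and in the close crop it looks 1–2 mm off at most, so I left it. The gripper read about 2–3.5 mm narrower than each cap's diameter, probably an offset in the gauge. The networks also confused some classes now and then, so I checked those against the pictures.
- **Everything else:** The bases, pump, mug, clip and lever read within about 6 mm of their starting positions, about what the readings themselves scatter. I never went near the blue and purple look-alikes.

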